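Sort the mixed-up supply containers at the digital press

TASK

The three white supply containers beside the press stand in one another's trays. Put each into the tray of its own outline (round bottle in the round tray, square canister in the square tray, oblong flask lengthwise in the oblong tray), parking one on the empty cork mat while you make room; in the end all three stand flat on their tray floors. Keep them upright, set them down rather than dropping them, and leave the tape roll, stapler and loupe where they are.

Things in the scene. Friction and masses are not known exactly. Their poses are not given: they have to be found in the camera images.
- bottle: Loose round bottle of white plastic with a narrower black screw cap: body 42 mm diameter, 84 mm high; cap 26 mm diameter, top at 98 mm. Origin at the centre of its underside, z up along it; weighs 0.12 to 0.28 kg. Starts upright in the oblong tray.
- canister: Loose square canister of white plastic with a narrower round black screw cap: body 42 x 42 mm along its x and y, 74 mm high; cap 26 mm diameter, top at 88 mm. Origin at the centre of its underside, z up along it; weighs 0.12 to 0.28 kg. Starts upright in the round tray.
- flask: Loose oblong flask of white plastic with a small round black screw cap: body 54 mm along its x, 30 mm along its y, 78 mm high; cap 20 mm diameter, top at 92 mm. Origin at the centre of its underside, z up along it; weighs 0.12 to 0.28 kg. Starts upright in the square tray, turned at any angle.
- round_tray: Round dark steel tray fixed to the bench, 78 mm outside and 70 mm inside diameter. Origin at the centre of its underside, on the bench. Floor 4 mm thick, rim top 14 mm above the bench, walls 4 mm. 
- square_tray: Square dark steel tray fixed to the bench, 74 x 74 mm outside, 66 x 66 mm inside, sides along its x and y. Origin at the centre of its underside, on the bench. Floor 4 mm thick, rim top 14 mm above the bench, walls 4 mm. 
- oblong_tray: Oblong dark steel tray fixed to the bench, 84 mm along its x and 58 mm along its y outside, 76 x 50 mm inside, so the flask goes in only with its long side along the tray's x. Origin at the centre of its underside, on the bench. Floor 4 mm thick, rim top 14 mm above the bench, walls 4 mm. 
- mat: Empty flat cork mat, 100 x 100 mm and 5 mm thick, fixed to the bench: the free spot. Origin at the centre of its underside, on the bench.
- tape: Bystander: cardboard-brown roll of packing tape lying flat, 90 mm outside and 68 mm inside diameter, 48 mm high, loose. Origin at the centre of its underside.
- stapler: Bystander: grey and black desk stapler, 34 mm along its x, 130 mm along its y, 42 mm high, loose. Origin at the centre of its underside.
- loupe: Bystander: small black round magnifier loupe, 40 mm diameter, 34 mm high, loose. Origin at the centre of its underside.
Things that resemble listed ones, but are neither listed nor needed, are in the scene too. Leave any orange look-alike of the canister alone. Leave any blue or red look-alike of the square_tray alone.

How it is judged:
By the outcome, as a careful person would: the job done as asked, in the order asked, and still so for the second after the job is handed in, with the robot touching nothing.
It also fails if it takes over 109 s, if anything falls off the work surface, if the arm or the gripper's body presses on something with over 40 N, if the wrist force passes 120 N, or if a joint passes its speed limit or range.

ROBOT

A 6-joint arm with a two-finger parallel gripper is mounted at the origin on the work surface. World frame = base frame: x ahead of the robot, y to its left, z up, the work surface at z = 0. Lengths are in mm, angles in rad, forces in N, time in s.
With the tool pointing down it reaches from about 300 to 775 mm from the base axis. Payload 14.6 kg.
Tool frame: the origin (TCP) lies on the centre line of the jaws, within the pads' length; the fingertips stand 8 mm ahead of it and the grasp point (between the pads) lies 11 mm behind it; z points along the fingers, y is the direction in which the jaws open and shut (so a half turn about z gives the same grasp; the last joint's range is limited). The gripper opens to 94 mm and grips with 3 to 60 N. Pads are 16 mm wide; open, the fingers measure 119 mm over their backs; the gripper's body (75 mm by 177 mm) begins 78 mm behind the grasp point.
Start: joints at [1.079, 0.3, 1.521, -0, 1.321, -0.067], TCP at [226.672, 501.108, 213.446] pointing down, gripper open.
Joint ranges: [-3.03, 3.03], [-0.79, 2.21], [0.23, 2.52], [-1.04, 4.18], [0, 3.07], [-2.55, 2.55]. Speed limits (rad/s): [2.22, 2.22, 2.57, 3.14, 3.14, 3.14].

INTERFACE

Orientations are given as [roll, pitch, yaw] about the fixed x, y, z axes, in that order (R = Rz(yaw) Ry(pitch) Rx(roll)).
In Python, from cell import read_state, cams, manip gives the robot as it stands.
- The arm moves only by the shell command python3 -m handwheel 'ROWS' [OPENING] [FORCE]. ROWS is JSON, a list of rows, each a list of 4 numbers: the shift along the tool's x, y, z in m, then the turn about the tool's z in degrees. In form: [[dx, dy, dz, turn], ...]. A call has 1 to 5 rows; each row is the pose to reach, as a shift and turn from the pose measured when the call began, along the tool's axes at that moment; what a row does not reach only later rows make up. A row lasts 1/8 s, in which the tool goes at most 62.5 mm and 10.7 degrees, less where a joint would pass 70% of its speed; a pose out of reach is approached as far as the arm can. A call with a gripper value outside its range is refused whole. OPENING is the closure, from 0 (fully open) to 1 (shut), set as the call begins (- or left out, the last holds). The fingers move at their own pace and stop on an object; FORCE is the grip in N (left out, the last holds). Time passes only in rows, so rows that repeat a pose let the fingers close. It gives the time, the measured TCP pose, the force and the opening at its end, in the units of the state.
- read_state(): the state, without advancing time (a new reading comes with each control period).
- cams.camera(name): name is "scene" or "top" or "wrist"; returns the picture (420x560x3 uint8, red, green, blue); there is no depth.
- cams.get_calibration(name): a dict with "vertical_fov" (degrees; the focal length in pixels is half the picture's height over the tangent of half this angle, whatever the lens; pixels are square), "cx", "cy" (the principal point, pixels), "R" (3x3) and "t" (3): a world point X has camera coordinates R X + t. Camera axes: x right, y down, z forward; pixel columns grow to the right and rows downward; lengths in mm; the calibration is good to about 2 mm. The wrist camera is an equidistant fisheye: a pixel r from the principal point sees the ray r / f radians off the axis. A picture is of the moment at which its call begins: read the wrist's pose just before it. get_calibration takes no time and is no camera call; for the wrist camera it gives the pose at the moment of the call.
- manip.sign_off(): hands the job in, once; it reports no verdict.
The state is a dict: "clock": time; "joints": joint angles; "qd": joint speeds; "effort": joint torques, N m; "eef_pos": TCP position; "eef_rot": TCP orientation; "wrist_force": force on the tool from outside, world axes, zero at the start; "moment": the same for the moment, N m; "finger_gap": finger opening in mm.
Only numpy, scipy, OpenCV 4.12 (cv2) and the standard library are available. Lean on these libraries where they do the work, as an engineer would, in place of code of your own. Each camera call takes 0.05 s, during which the arm holds its last target. There are 200 camera calls.

## Working session

There is one attempt and no reset: what is moved stays moved. The work goes in short steps, Python scripts to look and compute and a shell command to move; the robot and the scene stay as the last step left them, time stands still between calls to the robot, and variables do not carry over. Pictures are saved under pics/ and viewed, about 12 in all and at most 16, crops included, and the job is handed in when it is done.

```bash
mkdir -p pics; python3 - <<'E'
from cell import read_state, cams, manip
import cv2
print(read_state())
for n in("top","scene","wrist"):
    k=cams.get_calibration(n);print(n,k)
    cv2.imwrite(f"pics/{n}0.png",cams.camera(n)[:,:,::-1])
E
```

```text
{'clock': 0.0, 'joints': array([ 1.07940109e+00,  3.00469683e-01,  1.52158924e+00, -2.50931077e-05,
        1.32072393e+00, -6.66112923e-02]), 'qd': array([-0.00193765, -0.00103597, -0.00065534, -0.00072253,  0.00061007,
       -0.00061331]), 'effort': array([-3.44643711e-03, -5.31796467e+01, -3.52734804e+01,  7.07520708e-02,
        2.43296177e-02, -1.45466074e-04]), 'eef_pos': array([226.55749892, 500.88063288, 212.88366155]), 'eef_rot': array([-3.14040348e+00, -5.49703107e-05,  2.71681490e+00]), 'wrist_force': array([-0.25840362, -0.34614394, -0.95575941]), 'moment': array([ 0.02676   , -0.03196343, -0.00641215]), 'finger_gap': 94.05388446829399}
top {'vertical_fov': 47.48939779924245, 'cx': 272.6199477611256, 'cy': 204.53873351255777, 'R': array([[-0.01404422, -0.99983932, -0.01113969],
       [-0.99888545,  0.01453116, -0.04490764],
       [ 0.0450623 ,  0.01049658, -0.99892903]]), 't': array([ -16.93848119,  557.31936212, 1051.30943495])}
scene {'vertical_fov': 48.546284051205646, 'cx': 274.44042014337293, 'cy': 214.65182286193954, 'R': array([[-0.86099914,  0.5085963 , -0.00320883],
       [ 0.3682021 ,  0.6189496 , -0.6937785 ],
       [-0.35086707, -0.59852419, -0.72018129]]), 't': array([ 488.96665721, -153.51526582, 1161.31279229])}
wrist {'vertical_fov': 65.70646984690485, 'cx': 277.9285406415525, 'cy': 206.94368645867237, 'R': array([[ 0.41143076,  0.91143952, -0.00165036],
       [ 0.87369069, -0.39387363,  0.28553133],
       [ 0.25959451, -0.11891828, -0.95836795]]), 't': array([-549.9926494 ,  -29.97953366,  392.39983841])}
```

View pics/top0.png

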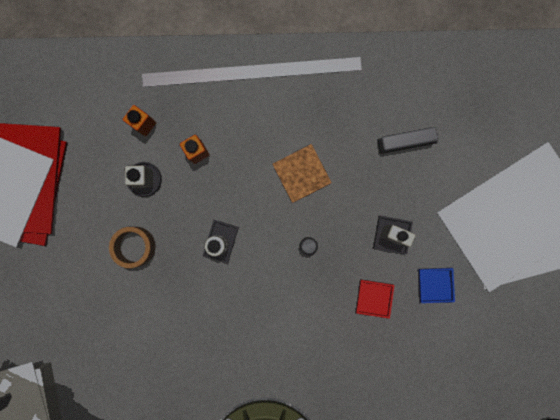

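View pics/scene0.png

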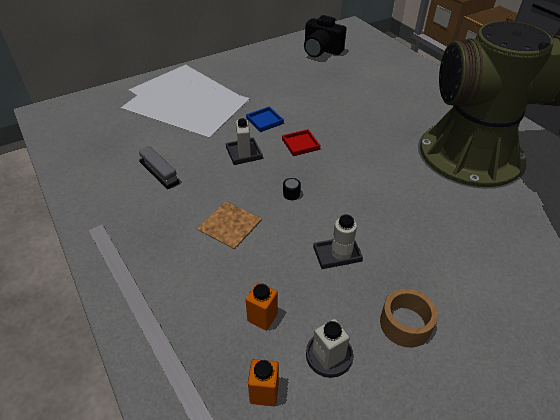

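The top view shows the bottle (215,243) in the oblong tray, the white canister (136,176) in the round tray, and the flask (400,236) in the square tray. The cork mat is at (301,172).

- Canister look-alikes: two orange canisters at (138,118) and (193,149). The white one at (136,176) is the right one.
- Square tray look-alikes: a red tray (375,298) and a blue tray (436,285). The dark one at (393,234) is the right one.
- Bystanders: tape (131,247), stapler (408,140), loupe (308,246).

Next is one close crop plus a coarse measurement.

```bash
cat > h.py <<'E'
import numpy as np, cv2
from cell import read_state, cams
def ray(k,u,v,fish=False,H=420):
    f=H/2/np.tan(np.radians(k["vertical_fov"])/2)
    x,y=(u-k["cx"]),(v-k["cy"])
    if fish:
        r=np.hypot(x,y)+1e-9;th=r/f;d=np.array([x/r*np.sin(th),y/r*np.sin(th),np.cos(th)])
    else: d=np.array([x/f,y/f,1.])
    R,t=np.array(k["R"]),np.array(k["t"]); return -R.T@t, R.T@d
def onz(k,u,v,z,fish=False):
    c,d=ray(k,u,v,fish); return (c+d*(z-c[2])/d[2])[:2]
def pix(k,X,fish=False,H=420):
    f=H/2/np.tan(np.radians(k["vertical_fov"])/2)
    p=np.array(k["R"])@np.array(X,float)+np.array(k["t"])
    if fish:
        r=np.hypot(p[0],p[1]);s=f*np.arctan2(r,p[2])/r;return np.array([k["cx"]+p[0]*s,k["cy"]+p[1]*s])
    return np.array([k["cx"]+f*p[0]/p[2],k["cy"]+f*p[1]/p[2]])
def rect(k,mask,z,fish=False):
    "largest blob's outline cast onto plane z -> min area rect (centre,size,angle deg)"
    cs,_=cv2.findContours(mask.astype(np.uint8),cv2.RETR_EXTERNAL,cv2.CHAIN_APPROX_NONE)
    c=max(cs,key=cv2.contourArea)[:,0]
    return cv2.minAreaRect(np.array([onz(k,u,v,z,fish) for u,v in c],np.float32))
E
python3 - <<'E'
from h import *
im=cv2.imread("pics/top0.png");k=cams.get_calibration("top")
ts={"bottle":(218,243),"canister":(140,178),"flask":(396,236)}
cr=[]
hsv=cv2.cvtColor(im,cv2.COLOR_BGR2HSV)
for n,(u,v) in ts.items():
    c=im[v-28:v+28,u-28:u+28];cr.append(cv2.resize(c,None,fx=4.6,fy=4.6,interpolation=cv2.INTER_CUBIC))
    g=c.max(2); print(n,"ground",onz(k,u,v,0),"med",np.median(g),"min",g.min(),"max",g.max())
m=(hsv[...,1]>110)&(hsv[...,2]>60);m2=np.zeros_like(m);m2[135:210,265:340]=m[135:210,265:340]
print("mat",rect(k,m2,5))
cv2.imwrite("pics/crop1.png",cv2.convertScaleAbs(np.hstack(cr),alpha=1.6))
E
```

```text
bottle ground [472.78746275  99.28081422] med 89.0 min 22 max 164
canister ground [622.17301152 275.01991007] med 91.0 min 12 max 164
flask ground [ 482.98207553 -300.2931164 ] med 90.0 min 22 max 165
mat ((627.5035400390625, -90.53115844726562), (98.69075775146484, 98.53691101074219), 26.38459014892578)
```

View pics/crop1.png

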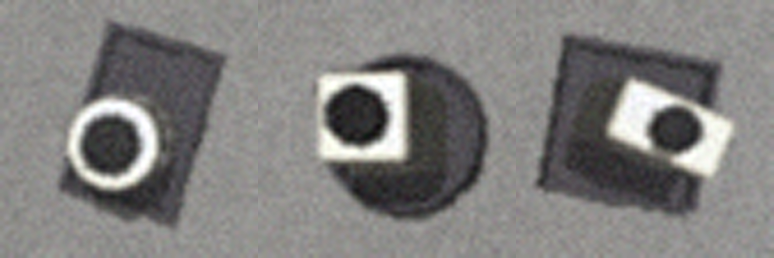

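Crop confirms the choice: round white bottle (110,140), square white canister (360,115) and oblong white flask (670,125), each off-centre in its dark tray. Next I measure containers at body-top height and trays at rim height.

```bash
python3 - <<'E'
from h import *
im=cv2.imread("pics/top0.png");k=cams.get_calibration("top")
S=4
for n,(u,v),z in(("bottle",(218,243),88),("canister",(140,178),78),("flask",(396,236),82)):
    c=cv2.GaussianBlur(cv2.resize(im[v-28:v+28,u-28:u+28],None,fx=S,fy=S,interpolation=cv2.INTER_CUBIC),(0,0),3).max(2)
    def cast(mask,z,hull=True):
        cs,_=cv2.findContours(mask.astype(np.uint8),cv2.RETR_EXTERNAL,cv2.CHAIN_APPROX_NONE)
        p=max(cs,key=cv2.contourArea)[:,0]
        return np.array([onz(k,(a+.5)/S-.5+u-28,(b+.5)/S-.5+v-28,z) for a,b in p],np.float32)
    w=cast(c>125,z); d=cv2.morphologyEx(((c<78)).astype(np.uint8),cv2.MORPH_OPEN,np.ones((9,9)))
    print(n,"body",cv2.minAreaRect(w))
    t=cast(d,14)
    if n=="canister": print("  tray",cv2.minEnclosingCircle(t),cv2.fitEllipse(cv2.convexHull(t)))
    else: print("  tray",cv2.minAreaRect(t))
    cv2.imwrite(f"pics/m_{n}.png",d*255)
s=read_state();R=np.array(cams.get_calibration("wrist")["R"])
print(s["eef_rot"])
E
```

```text
bottle body ((470.8351745605469, 95.90385437011719), (37.8330078125, 36.851348876953125), 35.40932083129883)
  tray ((475.2120666503906, 92.30345153808594), (62.994407653808594, 91.89682006835938), 72.53500366210938)
canister body ((621.0343627929688, 265.1585693359375), (38.000301361083984, 37.47462844848633), 89.14064025878906)
  tray ((617.5115966796875, 262.1646728515625), 41.984046936035156) ((617.626708984375, 262.1340026855469), (81.29849243164062, 83.68509674072266), 121.64569854736328)
flask body ((492.3253173828125, -277.5909729003906), (20.04520034790039, 25.770410537719727), 62.500858306884766)
  tray ((485.4627990722656, -288.0391845703125), (80.08988952636719, 79.93206024169922), 78.52068328857422)
[-3.14071968e+00 -4.39919275e-05  2.71675524e+00]
```

```bash
cat >> h.py <<'E'
from scipy.spatial.transform import Rotation as Ro
def plan(x,y,z,yaw=None):
    s=read_state();p=s["eef_pos"];R=Ro.from_euler("xyz",s["eef_rot"]).as_matrix()
    d=R.T@(np.array([x,y,z])-p)/1000
    cur=s["eef_rot"][2]; t=0
    if yaw is not None:
        t=-np.degrees((yaw-cur+np.pi/2)%np.pi-np.pi/2)   # half-turn equivalent
    print("t=%.2f pos %s yaw %.3f j6 %.2f gap %.1f F %s -> shift %s turn %.1f"%(s["clock"],p.round(1),cur,s["joints"][5],s["finger_gap"],s["wrist_force"].round(1),d.round(4),t))
E
python3 - <<'E'
from h import *
k=cams.get_calibration("wrist");R,t=np.array(k["R"]),np.array(k["t"]);s=read_state()
M=Ro.from_euler("xyz",s["eef_rot"]).as_matrix()
print("cam in tool",M.T@(-R.T@t-s["eef_pos"]),"axis",M.T@R[2])
print("flask",onz(cams.get_calibration("top"),401.6,235.8,82))
plan(471,96,200,1.9)
E
```

```text
cam in tool [  83.75413733    0.60991647 -170.76244873] axis [-2.85584852e-01 -3.55718201e-04  9.58353362e-01]
flask [ 485.22663649 -291.70804363]
t=0.15 pos [226.6 500.9 213. ] yaw 2.717 j6 -0.07 gap 93.5 F [-0.1 -0.6  0.6] -> shift [-0.3896 -0.2682  0.0132] turn 46.8
```

```bash
python3 -m handwheel '[[-0.39,-0.268,0.013,47],[-0.39,-0.268,0.013,47],[-0.39,-0.268,0.013,47],[-0.39,-0.268,0.013,47],[-0.39,-0.268,0.013,47]]' 0
python3 - <<'E'
from h import *
plan(471,96,200,1.9)
E
```

```text
clock: 0.78
eef_pos: [388.9, 231.9, 204.7]
eef_rot: [-3.141, 0.001, 1.893]
wrist_force: [0.1, 0.0, -0.4]
finger_gap: 94.1
t=0.78 pos [388.9 231.9 204.7] yaw 1.893 j6 0.14 gap 94.1 F [ 0.1  0.  -0.4] -> shift [-0.1549  0.0349  0.0048] turn -0.4
```

```bash
python3 -m handwheel '[[-0.155,0.035,0.005,0],[-0.155,0.035,0.005,0],[-0.155,0.035,0.005,0],[-0.155,0.035,0.005,0]]'
cat >> h.py <<'E'
def look(name):
    k=cams.get_calibration("wrist");im=cams.camera("wrist")
    cv2.imwrite(f"pics/{name}.png",im[:,:,::-1]);np.save(f"pics/{name}.npy",dict(k=k,s=read_state()),allow_pickle=True)
    return k,im
E
python3 - <<'E'
from h import *
k,im=look("w1");plan(471,96,45,1.9)
print("expected bottle top",pix(k,[471,96,88],True))
E
```

```text
clock: 1.27
eef_pos: [471.7, 94.1, 199.4]
eef_rot: [-3.14, 0.001, 1.889]
wrist_force: [-0.4, 0.4, -0.0]
finger_gap: 93.7
t=1.32 pos [471.2  95.3 199.5] yaw 1.891 j6 -0.20 gap 94.2 F [-0.7 -0.2  0.6] -> shift [0.0008 0.0002 0.1545] turn -0.5
expected bottle top [277.75759012 204.65647084]
```

View pics/w1.png

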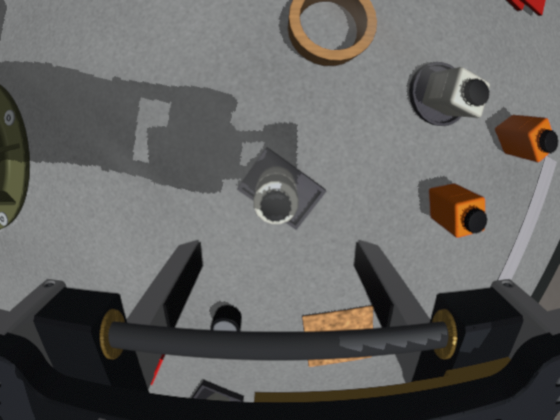

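Wrist view: bottle cap at (276,205), where the top-camera estimate predicts (278,205). The bottle position is confirmed, so I grasp it.

```bash
python3 -m handwheel '[[0.001,0,0.06,0],[0.001,0,0.11,0],[0.001,0,0.15,0],[0.001,0,0.1545,0],[0.001,0,0.1545,0]]'
python3 -m handwheel '[[0,0,0,0],[0,0,0,0],[0,0,0,0],[0,0,0,0],[0,0,0,0]]' 1 25
python3 -c "
from h import *
plan(627.5,-90.5,150,None)"
```

```text
clock: 1.95
eef_pos: [471.0, 96.7, 46.1]
eef_rot: [-3.141, 0.0, 1.891]
wrist_force: [-0.3, -0.5, 0.4]
finger_gap: 94.0
clock: 2.58
eef_pos: [471.0, 96.7, 46.1]
eef_rot: [-3.141, 0.0, 1.891]
wrist_force: [-0.7, -0.6, 0.3]
finger_gap: 46.9
t=2.58 pos [471.   96.7  46.1] yaw 1.891 j6 -0.19 gap 46.9 F [-0.7 -0.6  0.3] -> shift [-0.2271  0.0895 -0.1038] turn 0.0
```

```bash
python3 -m handwheel '[[0,0,0,0],[0,0,0,0]]'
python3 -m handwheel '[[0,0,-0.03,0],[0,0,-0.06,0],[0,0,-0.1,0],[0,0,-0.1,0]]'
python3 -c "
from h import *
plan(627.5,-90.5,146,None)"
```

```text
clock: 2.82
eef_pos: [471.0, 96.7, 46.1]
eef_rot: [-3.141, 0.0, 1.891]
wrist_force: [-1.1, -1.0, 0.6]
finger_gap: 41.8
clock: 3.32
eef_pos: [472.2, 96.9, 148.4]
eef_rot: [3.137, 0.001, 1.891]
wrist_force: [0.3, 0.0, -1.7]
finger_gap: 41.4
t=3.33 pos [472.2  96.9 148.4] yaw 1.891 j6 -0.19 gap 41.4 F [ 0.3  0.  -1.7] -> shift [-0.2268  0.0884  0.0031] turn 0.0
```

```bash
python3 -m handwheel '[[-0.057,0.022,0,0],[-0.113,0.044,0,0],[-0.17,0.066,0.003,0],[-0.227,0.088,0.003,0],[-0.227,0.088,0.003,0]]'
python3 -m handwheel '[[0,0,0,0],[0,0,0,0]]'
python3 -c "
from h import *
plan(627.5,-90.5,48,None)"
```

```text
clock: 3.95
eef_pos: [627.8, -93.8, 143.1]
eef_rot: [3.14, 0.0, 1.888]
wrist_force: [0.4, 1.2, -2.1]
finger_gap: 41.6
clock: 4.2
eef_pos: [627.2, -93.0, 142.5]
eef_rot: [3.141, -0.0, 1.889]
wrist_force: [-0.2, 0.7, -1.4]
finger_gap: 42.0
t=4.20 pos [627.2 -93.  142.5] yaw 1.889 j6 -0.52 gap 42.0 F [-0.2  0.7 -1.4] -> shift [0.0023 0.001  0.0945] turn 0.0
```

```bash
python3 -m handwheel '[[0.002,0.001,0.045,0],[0.002,0.001,0.085,0],[0.002,0.001,0.091,0],[0.002,0.001,0.094,0],[0.002,0.001,0.094,0]]'
python3 -m handwheel '[[0,0,0.0005,0],[0,0,0.0005,0]]'

```

```text
clock: 4.82
eef_pos: [628.3, -90.7, 50.1]
eef_rot: [3.139, 0.001, 1.889]
wrist_force: [-0.5, 0.0, -0.5]
finger_gap: 41.6
clock: 5.08
eef_pos: [628.7, -90.8, 50.5]
eef_rot: [3.138, 0.001, 1.889]
wrist_force: [-0.1, -0.6, -1.6]
finger_gap: 41.7
```

```bash
for i in 1; do python3 -m handwheel '[[0,0,0.0025,0],[0,0,0.0025,0],[0,0,0.0025,0]]'; python3 -m handwheel '[[0,0,0.0015,0],[0,0,0.0015,0],[0,0,0.0015,0]]'; done
```

```text
clock: 5.45
eef_pos: [628.7, -90.8, 47.9]
eef_rot: [3.138, 0.001, 1.889]
wrist_force: [-0.4, -0.3, -1.7]
finger_gap: 41.9
clock: 5.82
eef_pos: [628.9, -90.8, 47.2]
eef_rot: [3.137, 0.002, 1.889]
wrist_force: [-2.4, -0.1, 5.4]
finger_gap: 41.9
```

Contact is at z=47.2, as predicted. Release, rise, and go look at the flask.

```bash
python3 -m handwheel '[[0,0,0,0],[0,0,0,0],[0,0,0,0],[0,0,0,0]]' 0
python3 -m handwheel '[[0,0,-0.05,0],[0,0,-0.1,0],[0,0,-0.15,0],[0,0,-0.15,0]]'
python3 -c "
from h import *
plan(485,-292,200,1.0)"
```

```text
clock: 6.32
eef_pos: [628.8, -90.9, 47.0]
eef_rot: [3.138, 0.002, 1.889]
wrist_force: [-0.1, -0.8, 0.5]
finger_gap: 78.4
clock: 6.82
eef_pos: [629.5, -91.1, 201.4]
eef_rot: [3.131, 0.005, 1.889]
wrist_force: [-0.1, -0.5, -0.2]
finger_gap: 93.6
t=6.83 pos [629.5 -91.1 201.4] yaw 1.889 j6 -0.52 gap 93.6 F [-0.1 -0.5 -0.2] -> shift [-1.456e-01 -2.001e-01  1.000e-04] turn 50.9
```

```bash
python3 -m handwheel '[[-0.036,-0.05,0,10],[-0.073,-0.1,0,20],[-0.11,-0.15,0,30],[-0.146,-0.2,0,39],[-0.146,-0.2,0,39]]'
python3 -m handwheel '[[0,0,0,0],[0,0,0,0]]'
python3 - <<'E'
from h import *
k,im=look("w2");plan(485,-292,45,1.204)
print("expected flask top",pix(k,[485,-292,82],True))
E
```

```text
clock: 7.45
eef_pos: [482.9, -295.0, 199.2]
eef_rot: [3.132, -0.003, 1.202]
wrist_force: [-0.2, 0.3, -0.2]
finger_gap: 93.7
clock: 7.7
eef_pos: [483.3, -294.1, 198.7]
eef_rot: [3.132, -0.003, 1.204]
wrist_force: [0.4, 0.3, 0.3]
finger_gap: 94.1
t=7.75 pos [ 483.4 -294.   198.8] yaw 1.204 j6 -0.25 gap 94.2 F [0.4 0.7 0.2] -> shift [ 0.002  -0.0007  0.1538] turn -0.0
expected flask top [277.73383251 202.92195716]
```

View pics/w2.png

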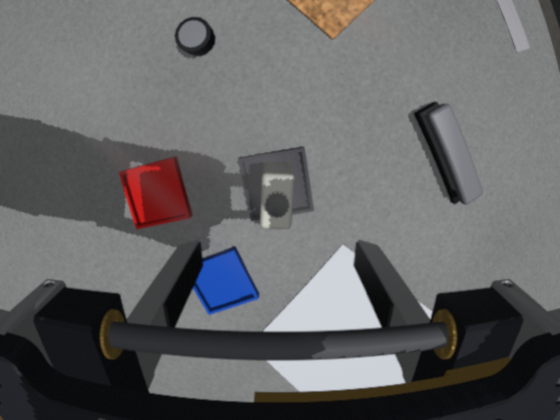

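The flask top spans (263,173)-(293,228), with the cap at (277,205), as predicted and aligned within about 3° of the tool. Grasp.

```bash
python3 -m handwheel '[[0.002,-0.001,0.06,0],[0.002,-0.001,0.11,0],[0.002,-0.001,0.15,0],[0.002,-0.001,0.154,0],[0.002,-0.001,0.154,0]]'
python3 -m handwheel '[[0,0,0,0],[0,0,0,0],[0,0,0,0],[0,0,0,0],[0,0,0,0]]' 1 25
python3 -m handwheel '[[0,0,0,0],[0,0,0,0],[0,0,0,0]]'
python3 -m handwheel '[[0,0,-0.03,0],[0,0,-0.06,0],[0,0,-0.1,0],[0,0,-0.14,0],[0,0,-0.14,0]]'

```

```text
clock: 8.38
eef_pos: [485.6, -291.9, 46.1]
eef_rot: [3.131, -0.002, 1.205]
wrist_force: [0.6, 0.4, 0.7]
finger_gap: 94.0
clock: 9.0
eef_pos: [485.5, -291.9, 46.1]
eef_rot: [3.131, -0.002, 1.205]
wrist_force: [-0.1, -0.3, 0.8]
finger_gap: 47.4
clock: 9.38
eef_pos: [485.4, -291.8, 46.1]
eef_rot: [3.131, -0.003, 1.205]
wrist_force: [-1.6, 1.7, 1.8]
finger_gap: 30.2
clock: 10.0
eef_pos: [484.8, -292.2, 188.8]
eef_rot: [3.127, -0.001, 1.205]
wrist_force: [0.6, 0.7, -2.1]
finger_gap: 30.0
```

```bash
python3 - <<'E'
from h import *
im=cams.camera("top")[:,:,::-1].copy();cv2.imwrite("pics/top1.png",im);k=cams.get_calibration("top")
S=4;u,v=218,243
c0=cv2.resize(im[v-28:v+28,u-28:u+28],None,fx=S,fy=S,interpolation=cv2.INTER_CUBIC)
c=cv2.GaussianBlur(c0,(0,0),3).max(2)
d=cv2.morphologyEx((c<72).astype(np.uint8),cv2.MORPH_OPEN,np.ones((9,9)))
p=max(cv2.findContours(d,0,1)[0],key=cv2.contourArea)[:,0]
for z in (0,14):print(z,cv2.minAreaRect(np.array([onz(k,(a+.5)/S-.5+u-28,(b+.5)/S-.5+v-28,z) for a,b in p],np.float32)))
cv2.drawContours(c0,[p[:,None]],-1,(0,255,0),1)
b=cv2.resize(im[140:200,265:335],None,fx=4,fy=4)
cv2.imwrite("pics/c2.png",cv2.convertScaleAbs(np.hstack([cv2.resize(c0,(480,480)),cv2.copyMakeBorder(b,0,240,0,0,0)]),alpha=1.7))
plan(475,92,188,2.86)
E
```

```text
0 ((476.0768127441406, 93.68323516845703), (60.47535705566406, 86.99846649169922), 73.09517669677734)
14 ((476.50665283203125, 91.99344635009766), (59.68777847290039, 85.86550903320312), 73.0950927734375)
t=10.05 pos [ 484.1 -291.7  186.5] yaw 1.205 j6 -0.24 gap 30.0 F [ 0.5 -0.  -3.7] -> shift [ 0.355  -0.1459 -0.0024] turn 85.2
```

View pics/c2.png

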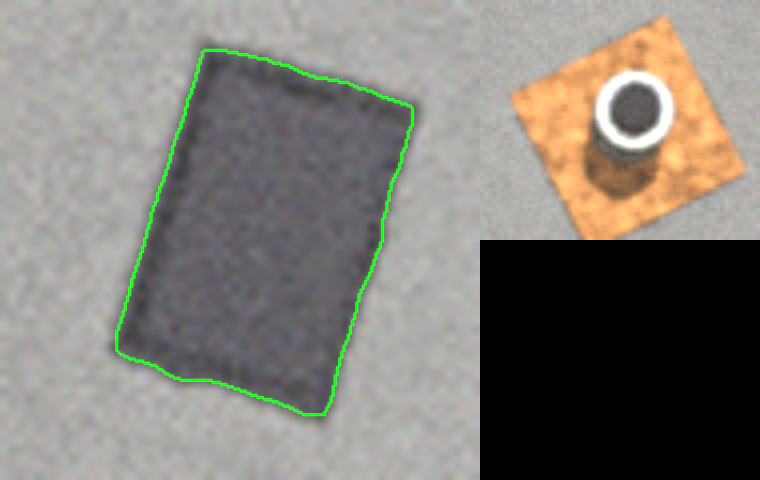

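Left: the empty oblong tray is outlined cleanly, 60x86 mm, centre (476.3, 92.5), long axis at 163.1°. Right: the bottle is upright on the mat. Next I carry the flask over.

```bash
python3 -m handwheel '[[0.057,-0.023,0,-10],[0.114,-0.047,0,-20],[0.171,-0.07,0,-30],[0.228,-0.094,0,-40],[0.285,-0.117,0,-50]]'
python3 - <<'E'
from h import *
plan(476.3,92.5,180,2.847)
E
```

```text
clock: 10.68
eef_pos: [475.9, 18.1, 184.1]
eef_rot: [3.134, 0.006, 2.083]
wrist_force: [0.3, 0.2, -1.4]
finger_gap: 30.2
t=10.68 pos [475.9  18.1 184.1] yaw 2.083 j6 -0.55 gap 30.2 F [ 0.3  0.2 -1.4] -> shift [0.0646 0.0367 0.004 ] turn -43.8
```

```bash
python3 -m handwheel '[[0.032,0.018,0,-10],[0.0646,0.0367,0,-20],[0.0646,0.0367,0,-30],[0.0646,0.0367,0,-44],[0.0646,0.0367,0,-44]]'
python3 -m handwheel '[[0,0,0,0],[0,0,0,0]]'
python3 - <<'E'
from h import *
k,im=look("w3");plan(476.3,92.5,80,2.847)
for X in((476.3,92.5,14),):print(pix(k,X,True))
top=cams.camera("top")[:,:,::-1].copy();kt=cams.get_calibration("top");cv2.imwrite("pics/top2.png",top)
S=4;u,v=393,235
c0=cv2.resize(top[v-28:v+28,u-28:u+28],None,fx=S,fy=S,interpolation=cv2.INTER_CUBIC)
d=cv2.morphologyEx((cv2.GaussianBlur(c0,(0,0),3).max(2)<72).astype(np.uint8),cv2.MORPH_OPEN,np.ones((9,9)))
p=max(cv2.findContours(d,0,1)[0],key=cv2.contourArea)[:,0]
print("square",cv2.minAreaRect(np.array([onz(kt,(a+.5)/S-.5+u-28,(b+.5)/S-.5+v-28,14) for a,b in p],np.float32)))
E
```

```text
clock: 11.3
eef_pos: [475.5, 92.5, 182.1]
eef_rot: [-3.141, 0.007, 2.855]
wrist_force: [-0.4, -0.1, -2.1]
finger_gap: 30.2
clock: 11.55
eef_pos: [475.1, 92.4, 181.1]
eef_rot: [-3.141, 0.005, 2.854]
wrist_force: [0.2, 0.6, -2.4]
finger_gap: 30.1
t=11.60 pos [475.3  92.5 181.4] yaw 2.854 j6 -1.16 gap 30.1 F [-0.1 -0.4 -1.1] -> shift [-0.0004  0.0004  0.1014] turn 0.4
[278.00588455 191.88975896]
square ((485.5282897949219, -287.95880126953125), (77.31884002685547, 76.57532501220703), 78.48690032958984)
```

View pics/w3.png

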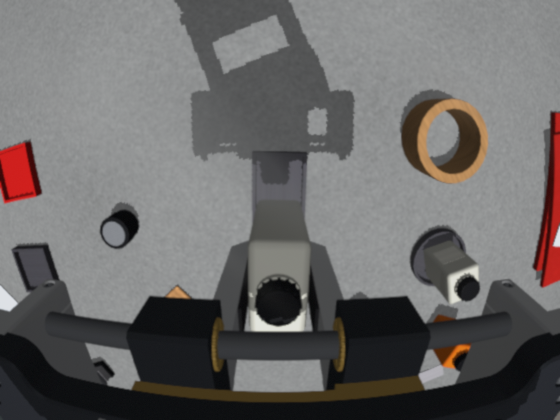

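The flask is aligned with the tray: tray edges at x=252 and 306, cap at x=278. Lowering it.

```bash
python3 -m handwheel '[[0,0,0.05,0.4],[0,0,0.1,0.4],[0,0,0.125,0.4],[0,0,0.131,0.4],[0,0,0.131,0.4]]'
python3 -m handwheel '[[0,0,0.001,0],[0,0,0.001,0],[0,0,0.001,0]]'
```

```text
clock: 12.28
eef_pos: [476.5, 92.2, 51.3]
eef_rot: [-3.141, 0.007, 2.847]
wrist_force: [-0.2, 0.5, -2.3]
finger_gap: 30.0
clock: 12.65
eef_pos: [476.7, 92.2, 50.7]
eef_rot: [-3.141, 0.008, 2.847]
wrist_force: [-0.1, -0.2, -2.5]
finger_gap: 30.3
```

```bash
python3 -m handwheel '[[0,0,0.003,0],[0,0,0.003,0],[0,0,0.003,0]]'
python3 -m handwheel '[[0,0,0.0015,0],[0,0,0.0015,0],[0,0,0.0015,0]]'
```

```text
clock: 13.02
eef_pos: [476.7, 92.2, 47.7]
eef_rot: [-3.141, 0.007, 2.847]
wrist_force: [-0.1, 0.4, -2.0]
finger_gap: 30.1
clock: 13.4
eef_pos: [476.9, 92.3, 46.3]
eef_rot: [3.141, 0.008, 2.847]
wrist_force: [0.7, 0.4, 1.1]
finger_gap: 30.0
```

```bash
python3 -m handwheel '[[0,0,0.0007,0],[0,0,0.0007,0],[0,0,0.0007,0]]'
python3 -m handwheel '[[0,0,0,0],[0,0,0,0],[0,0,0,0],[0,0,0,0]]' 0
python3 -m handwheel '[[0,0,-0.05,0],[0,0,-0.1,0],[0,0,-0.15,0],[0,0,-0.15,0]]'
python3 -c "
from h import *
plan(621,265,200,np.pi/2)"
```

```text
clock: 13.78
eef_pos: [477.2, 92.3, 46.2]
eef_rot: [3.141, 0.009, 2.847]
wrist_force: [-1.3, 0.1, 8.2]
finger_gap: 29.5
clock: 14.28
eef_pos: [477.2, 92.3, 46.1]
eef_rot: [3.141, 0.008, 2.847]
wrist_force: [-0.0, 0.5, -0.3]
finger_gap: 66.4
clock: 14.78
eef_pos: [477.3, 92.8, 199.5]
eef_rot: [3.139, 0.014, 2.847]
wrist_force: [0.1, -0.2, -1.0]
finger_gap: 93.5
t=14.78 pos [477.3  92.8 199.5] yaw 2.847 j6 -1.16 gap 93.5 F [ 0.1 -0.2 -1. ] -> shift [-0.0875  0.2066  0.0013] turn 73.1
```

```bash
python3 -m handwheel '[[-0.02,0.05,0,10],[-0.04,0.1,0,20],[-0.065,0.15,0,30],[-0.0875,0.2066,0,40],[-0.0875,0.2066,0,50]]'
python3 -m handwheel '[[0,0,0,10],[0,0,0,20],[0,0,0,23],[0,0,0,23],[0,0,0,23]]'
python3 - <<'E'
from h import *
k,im=look("w4");plan(621,265,45,np.pi/2)
print("expected canister top",pix(k,[621,265,78],True))
E
```

```text
clock: 15.4
eef_pos: [621.6, 267.6, 196.9]
eef_rot: [3.133, 0.006, 1.971]
wrist_force: [-0.5, -0.7, -0.3]
finger_gap: 94.0
clock: 16.02
eef_pos: [621.5, 267.5, 196.1]
eef_rot: [3.132, 0.003, 1.571]
wrist_force: [-0.2, -1.3, -0.0]
finger_gap: 94.4
t=16.07 pos [621.5 267.5 196.3] yaw 1.570 j6 0.36 gap 94.4 F [ 0.5 -0.1 -0.1] -> shift [-0.0021 -0.002   0.1513] turn -0.0
expected canister top [276.1542747  207.04984748]
```

View pics/w4.png

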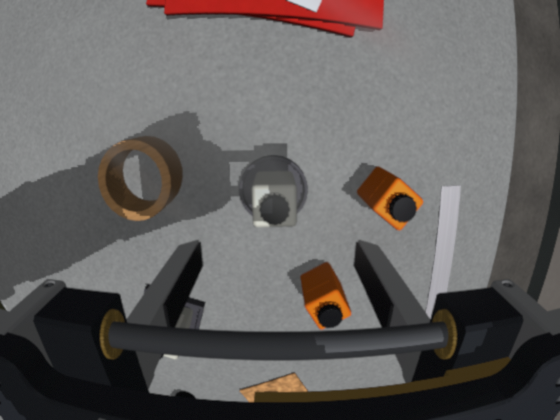

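The white canister's cap is at (274,208), prediction (276,207), and its sides are parallel to the jaws. The orange one is 85 mm or more away. Grasp.

```bash
python3 -m handwheel '[[-0.002,-0.003,0.06,0],[-0.002,-0.003,0.11,0],[-0.002,-0.003,0.146,0],[-0.002,-0.003,0.15,0],[-0.002,-0.003,0.15,0]]'
python3 -m handwheel '[[0,0,0,0],[0,0,0,0],[0,0,0,0],[0,0,0,0],[0,0,0,0]]' 1 25
python3 -m handwheel '[[0,0,0,0],[0,0,0,0],[0,0,0,0]]'
python3 -m handwheel '[[0,0,-0.03,0],[0,0,-0.06,0],[0,0,-0.1,0],[0,0,-0.14,0],[0,0,-0.14,0]]'
python3 - <<'E'
from h import *
plan(485.5,-288,187,np.radians(78.5))
E
```

```text
clock: 16.7
eef_pos: [620.5, 265.3, 47.6]
eef_rot: [3.131, 0.002, 1.571]
wrist_force: [0.5, 0.0, 0.2]
finger_gap: 93.6
clock: 17.32
eef_pos: [620.5, 265.3, 47.7]
eef_rot: [3.131, 0.002, 1.571]
wrist_force: [-0.4, -0.3, 1.1]
finger_gap: 47.3
clock: 17.7
eef_pos: [620.4, 265.3, 47.6]
eef_rot: [3.131, 0.002, 1.571]
wrist_force: [-1.7, 0.7, 1.6]
finger_gap: 42.2
clock: 18.32
eef_pos: [620.0, 266.0, 190.8]
eef_rot: [3.126, 0.001, 1.571]
wrist_force: [-0.2, 0.1, -3.0]
finger_gap: 42.2
t=18.32 pos [620.  266.  190.8] yaw 1.571 j6 0.35 gap 42.2 F [-0.2  0.1 -3. ] -> shift [-0.5541 -0.1344  0.002 ] turn 11.5
```

```bash
python3 -m handwheel '[[-0.055,-0.013,0,1],[-0.11,-0.027,0,3],[-0.165,-0.04,0,5],[-0.22,-0.053,0,7],[-0.277,-0.067,0,9]]'
python3 -c "
from h import *
plan(485.5,-288,187,np.radians(78.5))"
```

```text
clock: 18.95
eef_pos: [551.8, -12.6, 188.1]
eef_rot: [3.128, -0.002, 1.413]
wrist_force: [0.6, 1.2, -2.9]
finger_gap: 41.9
t=18.95 pos [551.8 -12.6 188.1] yaw 1.413 j6 0.07 gap 41.9 F [ 0.6  1.2 -2.9] -> shift [-0.2824 -0.022   0.0004] turn 2.4
```

```bash
python3 -m handwheel '[[-0.06,-0.005,0,1],[-0.118,-0.01,0,2],[-0.175,-0.014,0,2.4],[-0.23,-0.018,0,2.4],[-0.282,-0.022,0,2.4]]'
python3 -m handwheel '[[0,0,0,0],[0,0,0,0]]'
python3 - <<'E'
from h import *
k,im=look("w5");plan(485.5,-288,50,np.radians(78.5));print(pix(k,[485.5,-288,14],True))
# round tray, now empty (the arm is away): dark blob outline at rim height
t=cams.camera("top")[:,:,::-1].copy();kt=cams.get_calibration("top");S=4;u,v=144,178
c0=cv2.resize(t[v-28:v+28,u-28:u+28],None,fx=S,fy=S,interpolation=cv2.INTER_CUBIC)
d=cv2.morphologyEx((cv2.GaussianBlur(c0,(0,0),3).max(2)<72).astype(np.uint8),cv2.MORPH_OPEN,np.ones((9,9)))
p=max(cv2.findContours(d,0,1)[0],key=cv2.contourArea)[:,0]
q=np.array([onz(kt,(a+.5)/S-.5+u-28,(b+.5)/S-.5+v-28,14) for a,b in p],np.float32)
print("round",cv2.fitEllipse(q))
cv2.drawContours(c0,[p[:,None]],-1,(0,255,0),1)
f=cv2.resize(t[210:270,185:255],None,fx=5,fy=5,interpolation=cv2.INTER_CUBIC)
out=np.zeros((420,790,3),np.uint8);out[:300,:350]=f;out[:224,360:584]=c0
cv2.imwrite("pics/c3.png",cv2.convertScaleAbs(out,alpha=1.7))
E
```

```text
clock: 19.58
eef_pos: [484.5, -289.2, 185.7]
eef_rot: [3.13, -0.003, 1.37]
wrist_force: [0.2, -0.1, -1.7]
finger_gap: 41.9
clock: 19.82
eef_pos: [484.1, -288.7, 184.3]
eef_rot: [3.132, -0.004, 1.37]
wrist_force: [-0.0, 1.2, -2.2]
finger_gap: 42.0
t=19.88 pos [ 484.4 -288.3  184.7] yaw 1.371 j6 -0.41 gap 42.0 F [ 0.2  0.4 -2.7] -> shift [ 0.     -0.0005  0.1347] turn 0.0
[277.49168818 191.0161621 ]
round ((617.771240234375, 262.541748046875), (77.70744323730469, 80.58297729492188), 134.05335998535156)
```

View pics/w5.png

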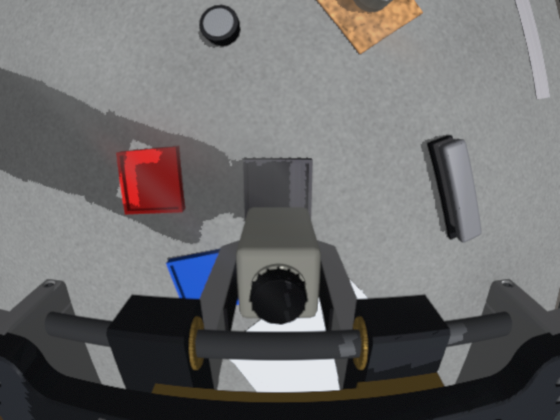

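View pics/c3.png

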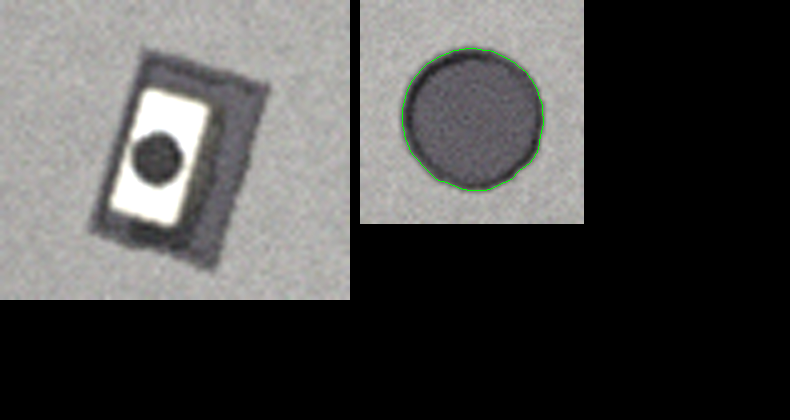

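The square tray's edges are at x=243 and 313 and the canister is centred and parallel at x=278. The flask stands lengthwise in the oblong tray. The round tray outline is clean (about 79 mm, centre 617.8, 262.5). Lower the canister.

```bash
python3 -m handwheel '[[0,0,0.05,0],[0,0,0.1,0],[0,0,0.127,0],[0,0,0.133,0],[0,0,0.133,0]]'
python3 -m handwheel '[[0,0,0.002,0],[0,0,0.002,0],[0,0,0.002,0]]'
```

```text
clock: 20.55
eef_pos: [486.8, -287.7, 52.8]
eef_rot: [3.13, -0.003, 1.372]
wrist_force: [-0.0, 0.8, -1.5]
finger_gap: 41.6
clock: 20.92
eef_pos: [486.9, -287.8, 51.3]
eef_rot: [3.129, -0.003, 1.372]
wrist_force: [-0.1, -0.0, -2.4]
finger_gap: 41.8
```

```bash
python3 -m handwheel '[[0,0,0.003,0],[0,0,0.003,0],[0,0,0.003,0]]'
python3 -m handwheel '[[0,0,0.001,0],[0,0,0.001,0],[0,0,0.001,0]]'
```

```text
clock: 21.3
eef_pos: [487.0, -287.8, 48.3]
eef_rot: [3.129, -0.003, 1.372]
wrist_force: [-0.9, -0.1, -1.5]
finger_gap: 41.7
clock: 21.68
eef_pos: [487.1, -287.8, 47.9]
eef_rot: [3.129, -0.003, 1.372]
wrist_force: [-2.2, 2.6, 6.6]
finger_gap: 42.1
```

Contact. Release and go to the bottle on the mat at (628.8, -90.9).

```bash
python3 -m handwheel '[[0,0,0,0],[0,0,0,0],[0,0,0,0],[0,0,0,0]]' 0
python3 -m handwheel '[[0,0,-0.05,0],[0,0,-0.1,0],[0,0,-0.15,0],[0,0,-0.15,0]]'
python3 -c "
from h import *
plan(628.8,-90.9,180,1.6)"
```

```text
clock: 22.18
eef_pos: [487.1, -287.8, 47.8]
eef_rot: [3.129, -0.003, 1.372]
wrist_force: [0.8, 0.1, 0.8]
finger_gap: 78.5
clock: 22.68
eef_pos: [486.3, -288.6, 201.7]
eef_rot: [3.123, 0.0, 1.372]
wrist_force: [0.2, 0.2, -0.2]
finger_gap: 94.0
t=22.68 pos [ 486.3 -288.6  201.7] yaw 1.372 j6 -0.41 gap 94.0 F [ 0.2  0.2 -0.2] -> shift [0.2219 0.1003 0.0236] turn -13.0
```

```bash
python3 -m handwheel '[[0.05,0.025,0.005,-3],[0.1,0.05,0.01,-6],[0.16,0.075,0.02,-10],[0.222,0.1,0.023,-13],[0.222,0.1,0.023,-13]]'
python3 -m handwheel '[[0,0,0,0],[0,0,0,0]]'
python3 - <<'E'
from h import *
k,im=look("w6");plan(628.8,-90.9,47,1.6)
e=pix(k,[628.8,-90.9,89],True);print("expected bottle top",e)
w=(im.max(2)>105)&(im.max(2)-im.min(2).astype(int)<40);x,y=map(int,e)
m=np.zeros_like(w);m[y-45:y+45,x-45:x+45]=w[y-45:y+45,x-45:x+45]
cs=max(cv2.findContours(m.astype(np.uint8),0,1)[0],key=cv2.contourArea);print(cv2.boundingRect(cs))
cv2.imwrite("pics/w6c.png",cv2.resize(im[y-80:y+80,x-100:x+100,::-1],None,fx=3,fy=3))
E
```

```text
clock: 23.3
eef_pos: [629.2, -87.3, 178.4]
eef_rot: [3.126, 0.003, 1.604]
wrist_force: [-0.3, -0.1, -0.2]
finger_gap: 93.9
clock: 23.55
eef_pos: [628.6, -88.3, 177.8]
eef_rot: [3.126, 0.003, 1.602]
wrist_force: [0.0, -0.2, 0.6]
finger_gap: 94.4
t=23.60 pos [628.7 -88.4 178.1] yaw 1.602 j6 -0.23 gap 93.9 F [0.8 0.3 0.3] -> shift [-0.002  -0.002   0.1311] turn 0.1
expected bottle top [276.35970167 217.18828303]
(231, 192, 90, 70)
```

View pics/w6c.png

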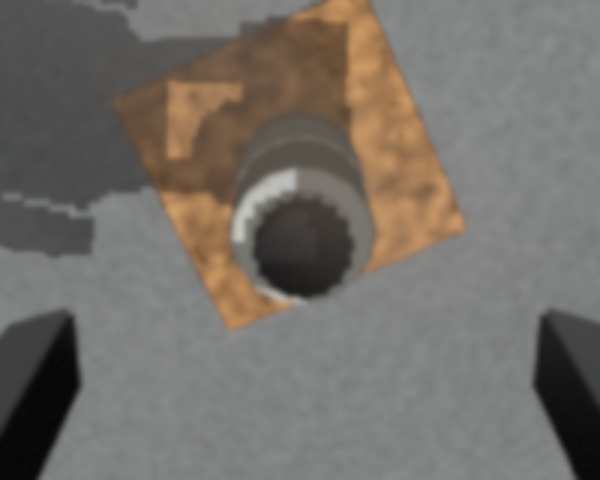

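The bottle's top circle is centred in the crop at (302,235), against a predicted (300,240). Grasp it as planned.

```bash
python3 -m handwheel '[[-0.002,-0.001,0.06,0],[-0.002,-0.001,0.1,0],[-0.002,-0.001,0.125,0],[-0.002,-0.001,0.13,0],[-0.002,-0.001,0.13,0]]'
python3 -m handwheel '[[0,0,0,0],[0,0,0,0],[0,0,0,0],[0,0,0,0],[0,0,0,0]]' 1 25
python3 -m handwheel '[[0,0,0,0],[0,0,0,0],[0,0,0,0]]'
python3 -m handwheel '[[0,0,-0.03,0],[0,0,-0.06,0],[0,0,-0.1,0],[0,0,-0.13,0],[0,0,-0.13,0]]'
python3 - <<'E'
from h import *
plan(617.8,262.5,175,1.9)
E
```

```text
clock: 24.22
eef_pos: [630.0, -91.5, 49.1]
eef_rot: [3.125, 0.004, 1.601]
wrist_force: [-0.0, -0.6, 1.0]
finger_gap: 94.0
clock: 24.85
eef_pos: [630.0, -91.5, 49.1]
eef_rot: [3.125, 0.004, 1.601]
wrist_force: [0.5, 0.0, 0.7]
finger_gap: 47.4
clock: 25.22
eef_pos: [629.9, -91.5, 49.2]
eef_rot: [3.125, 0.004, 1.601]
wrist_force: [-3.0, -0.4, 2.6]
finger_gap: 41.8
clock: 25.85
eef_pos: [628.7, -91.2, 181.1]
eef_rot: [3.121, 0.005, 1.601]
wrist_force: [0.6, 0.6, -2.5]
finger_gap: 41.7
t=25.85 pos [628.7 -91.2 181.1] yaw 1.601 j6 -0.23 gap 41.7 F [ 0.6  0.6 -2.5] -> shift [ 3.539e-01 -1.000e-04  4.400e-03] turn -17.1
```

```bash
python3 -m handwheel '[[0.06,0,0,-3],[0.12,0,0,-6],[0.18,0,0,-10],[0.24,0,0,-13],[0.3,0,0,-17]]'
python3 -c "
from h import *
plan(617.8,262.5,180)"
```

```text
clock: 26.48
eef_pos: [618.8, 210.4, 177.5]
eef_rot: [3.126, 0.01, 1.9]
wrist_force: [-0.3, -0.2, -1.9]
finger_gap: 41.9
t=26.48 pos [618.8 210.4 177.5] yaw 1.900 j6 -0.05 gap 41.9 F [-0.3 -0.2 -1.9] -> shift [ 0.0496  0.0159 -0.0027] turn 0.0
```

```bash
python3 -m handwheel '[[0.05,0.016,-0.003,0],[0.05,0.016,-0.003,0],[0.05,0.016,-0.003,0],[0.05,0.016,-0.003,0]]'
python3 - <<'E'
from h import *
k,im=look("w7");plan(617.8,262.5,51);print("tray",pix(k,[617.8,262.5,14],True))
E
```

```text
clock: 26.98
eef_pos: [617.9, 261.6, 179.7]
eef_rot: [3.126, 0.01, 1.898]
wrist_force: [0.2, 0.1, -0.7]
finger_gap: 41.6
t=27.02 pos [618.  261.7 180. ] yaw 1.898 j6 0.02 gap 42.0 F [ 0.2 -0.  -0.7] -> shift [ 0.0022 -0.0019  0.1289] turn 0.0
tray [275.48993061 189.97778823]
```

View pics/w7.png

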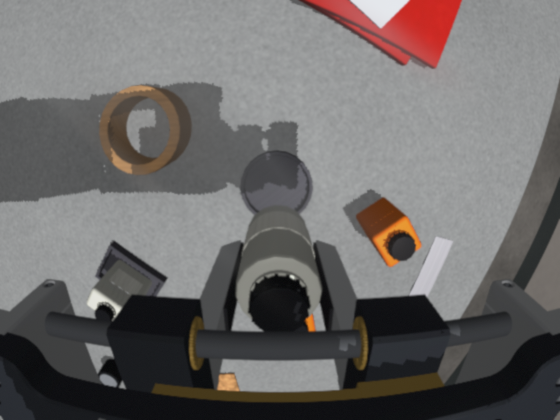

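The round tray shows at x=241-312, centre about (276,187), prediction (275,190). Lower the bottle.

```bash
python3 -m handwheel '[[0.002,-0.002,0.05,0],[0.002,-0.002,0.1,0],[0.002,-0.002,0.123,0],[0.002,-0.002,0.127,0],[0.002,-0.002,0.127,0]]'
python3 -m handwheel '[[0,0,0.002,0],[0,0,0.002,0],[0,0,0.002,0]]'
```

```text
clock: 27.65
eef_pos: [618.3, 262.0, 54.0]
eef_rot: [3.125, 0.01, 1.898]
wrist_force: [0.0, 0.1, -0.9]
finger_gap: 41.7
clock: 28.02
eef_pos: [618.5, 262.1, 52.5]
eef_rot: [3.124, 0.01, 1.898]
wrist_force: [-0.2, 0.1, -2.0]
finger_gap: 41.9
```

```bash
python3 -m handwheel '[[0,0,0.0035,0],[0,0,0.0035,0],[0,0,0.0035,0]]'
python3 -m handwheel '[[0,0,0.001,0],[0,0,0.001,0],[0,0,0.001,0]]'
```

```text
clock: 28.4
eef_pos: [618.6, 262.1, 48.9]
eef_rot: [3.124, 0.01, 1.898]
wrist_force: [-0.2, -0.2, -1.1]
finger_gap: 41.9
clock: 28.78
eef_pos: [618.7, 262.1, 48.2]
eef_rot: [3.124, 0.01, 1.898]
wrist_force: [-0.7, -0.8, 2.4]
finger_gap: 41.6
```

Contact at the predicted 48.2. Release, rise, back away toward the base side, and check.

```bash
python3 -m handwheel '[[0,0,0.0004,0],[0,0,0.0004,0]]'
python3 -m handwheel '[[0,0,0,0],[0,0,0,0],[0,0,0,0],[0,0,0,0]]' 0
python3 -m handwheel '[[0,0,-0.05,0],[0,0,-0.1,0],[0,0,-0.16,0],[0,0,-0.16,0]]'
python3 -c "
from h import *
plan(380,330,210)"
```

```text
clock: 29.02
eef_pos: [618.8, 262.1, 48.2]
eef_rot: [3.123, 0.01, 1.898]
wrist_force: [-2.2, -1.5, 5.5]
finger_gap: 41.2
clock: 29.52
eef_pos: [618.7, 262.1, 48.1]
eef_rot: [3.124, 0.01, 1.898]
wrist_force: [0.6, 0.3, 0.1]
finger_gap: 78.4
clock: 30.02
eef_pos: [616.9, 263.3, 213.7]
eef_rot: [3.115, 0.01, 1.898]
wrist_force: [0.2, -0.4, -1.1]
finger_gap: 93.7
t=30.02 pos [616.9 263.3 213.7] yaw 1.898 j6 0.03 gap 93.7 F [ 0.2 -0.4 -1.1] -> shift [ 0.1393 -0.2029 -0.0031] turn 0.0
```

```bash
python3 -m handwheel '[[0.035,-0.05,0,0],[0.07,-0.1,0,0],[0.105,-0.15,0,0],[0.139,-0.203,0,0],[0.139,-0.203,0,0]]'
python3 -m handwheel '[[0,0,0,0],[0,0,0,0]]'
python3 - <<'E'
from h import *
a=cams.camera("top")[:,:,::-1].copy();b=cams.camera("scene")[:,:,::-1].copy()
cv2.imwrite("pics/topf.png",a)
cr=lambda i,u,v:cv2.resize(i[v-35:v+35,u-35:u+35],(266,266),interpolation=cv2.INTER_CUBIC)
out=np.vstack([np.hstack([cr(a,218,243),cr(a,140,178),cr(a,394,236)]),np.hstack([cr(b,338,240),cr(b,330,345),cr(b,243,140)])])
cv2.imwrite("pics/cf.png",cv2.convertScaleAbs(out,alpha=1.5))
# bystanders & look-alikes: change between first and last top picture
d=cv2.absdiff(a,cv2.imread("pics/top0.png")).max(2)
for n,(u,v,r) in dict(tape=(131,247,24),stapler=(408,140,32),loupe=(308,246,11),or1=(138,118,18),or2=(193,149,16),red=(375,298,20),blue=(436,285,20)).items():
    print(n,round(float(cv2.blur(d,(3,3))[v-r:v+r,u-r:u+r].max())))
E
```

```text
clock: 30.65
eef_pos: [377.1, 330.4, 206.4]
eef_rot: [3.116, 0.01, 1.901]
wrist_force: [0.4, -0.4, -0.0]
finger_gap: 94.0
clock: 30.9
eef_pos: [377.8, 330.1, 206.0]
eef_rot: [3.116, 0.01, 1.9]
wrist_force: [0.2, 1.1, 0.1]
finger_gap: 93.8
tape 9
stapler 8
loupe 7
or1 11
or2 9
red 10
blue 10
```

View pics/cf.png

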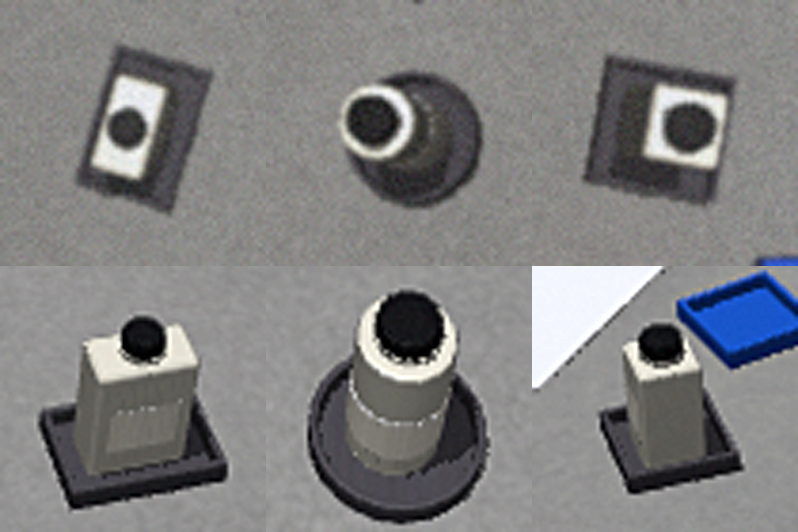

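View pics/topf.png

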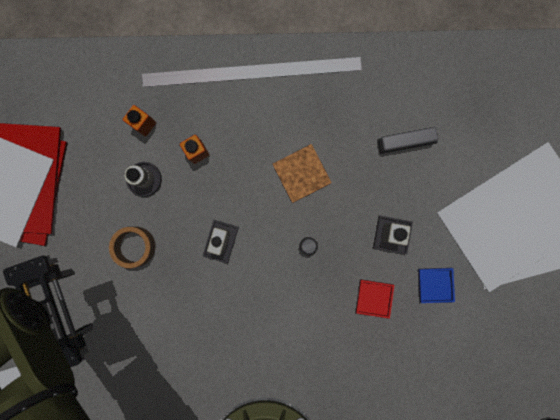

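Flask at (217,242), bottle at (138,177) and canister at (398,235) each stand upright inside their own tray in both views. The mat is empty, nothing else moved (image change at noise level), and the arm is clear.

```bash
python3 -c "
from cell import manip
print(manip.sign_off())"
```

```text
the job is handed in; nothing more can be done
None
```

All three containers now stand in their own trays, and I handed the job in at about 31 s on the robot clock.

**Order of moves:** I parked the bottle on the cork mat. Then the flask went lengthwise into the oblong tray, the canister into the square tray, and the bottle from the mat into the round tray.

**Setting down:** Each container was lowered until the wrist force showed light contact (8 N or less), then released. Contact came within about 0.3 mm of the height expected from each grasp, so all three were on the tray or mat surface.

**Last checks:** The top and scene views show all three upright and inside their trays, clear of the rims, with the mat empty. The tape, stapler, loupe, orange canisters and coloured trays show no change beyond image noise from the first picture. No check failed or disagreed. The tool tilted up to about 1.5° by the end (about 1° at the last set-down), with no visible effect on the containers.

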